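Hang the washed wheels up to drip dry

ROBOT

A 6-joint arm with a two-finger parallel gripper is mounted at the origin on the work surface. World frame = base frame: x ahead of the robot, y to its left, z up, the work surface at z = 0. Lengths are in m, angles in rad, forces in N, time in s.
With the tool pointing down it reaches from about 0.25 to 0.775 m from the base axis. Payload 4 kg.
Tool frame: the origin (TCP) lies midway between the tips of the shut fingers; the grasp point (between the pads) lies 19 mm behind it; z points along the fingers, y is the direction in which the jaws open and shut (so a half turn about z gives the same grasp; the last joint's range is limited). The gripper opens to 94 mm and grips with 3 to 60 N. Pads are 16 mm wide; open, the fingers measure 119 mm over their backs; the gripper's body (75 mm by 177 mm) begins 78 mm behind the grasp point.
Start: joints at [1.071, 0.087, 1.371, -0, 1.684, -0.103], TCP at [0.213, 0.507, 0.206] pointing down, gripper open.
Joint ranges: [-3.1, 3.1], [-0.76, 2.03], [0.27, 2.55], [-1.08, 4.22], [0.17, 2.65], [-2.57, 2.57]. Speed limits (rad/s): [2.79, 2.79, 3.14, 3.14, 3.14, 3.14].

INTERFACE

Orientations are given as [roll, pitch, yaw] about the fixed x, y, z axes, in that order (R = Rz(yaw) Ry(pitch) Rx(roll)).
In Python, from bench import get_obs, snapshot, ticket gives the robot as it stands.
- The arm moves only by the shell command python3 -m creep 'ROWS' [OPENING]. ROWS is JSON, a list that holds one entry, the list of rows, each a list of 4 numbers: the shift along the tool's x, y, z in mm, then the turn about the tool's z in degrees. A call has 1 to 8 rows; each row shifts and turns the commanded pose from where the row before left it, along the tool's axes as they then stand; what a row does not reach is not made up. A row lasts 1/8 s, in which the tool goes at most 62.5 mm and 10.7 degrees, less where a joint would pass 70% of its speed; a pose out of reach is approached as far as the arm can. A call with a gripper value outside its range is refused whole. OPENING is the opening, from 0 (shut) to 1 (fully open), set as the call begins (- or left out, the last holds). The fingers move at their own pace and stop on an object; the grip force is fixed at half the most. Time passes only in rows, so rows that do not move let the fingers close. It gives the time, the measured TCP pose, the force and the opening at its end, in the units of the state.
- get_obs(): the state, without advancing time (a new reading comes with each control period).
- snapshot(name): name is "side" or "top" or "wrist"; returns a dict with "color" (480x640x3 uint8, red, green, blue), "depth" (480x640 float32, m along the optical axis (not along the pixel's ray), 0 where there is no reading), "fx", "fy", "cx", "cy" (pixels), "extrinsics" (4x4, takes a point from world to camera coordinates). Camera axes: x right, y down, z forward; pixel columns grow to the right and rows downward; lengths in m; the calibration is good to about 2 mm. A picture is of the moment at which its call begins.
- ticket.close_job(): hands the job in, once; it reports no verdict.
The state is a dict: "time": time; "joint_positions": joint angles; "qvel": joint speeds; "joint_torque": joint torques, N m; "tool_pos": TCP position; "ee_rot": TCP orientation; "wrist_force": force on the tool from outside, world axes, zero at the start; "wrist_torque": the same for the moment, N m; "width": finger opening in m.
Only numpy, scipy, OpenCV 4.12 (cv2) and the standard library are available. Lean on these libraries where they do the work, as an engineer would, in place of code of your own. Each camera call takes 0.05 s, during which the arm holds its last target. There are 200 camera calls.

TASK

Fetch the white wire basket from the rack: lift it up clear of the rack's front rail before drawing it forward, without knocking the rail, and stand it on the black rubber mat. Put the two washed purple wheels in it, then carry it upright to the drying stand and hang it by both its hooks on the stand's upper rail. Leave everything else where it is.

Things in the scene. Friction and masses are not known exactly. Their poses are not given: they have to be found in the camera images.
- basket: loose white wire basket, 0.22 kg; origin at the centre of its underside, z up, x towards its back (the hook side), y along its length. Outside 84 (x) by 166 (y) mm, rim 24 mm above the underside, floor 4 mm thick, inside 76 by 158 mm. Two black bumpers at the back at y = +-55 mm, 10 mm above the underside, reach to x = 49 mm
- basket_handle (a point): centre of the basket's blue grip sleeve, 78 mm above the underside, over the middle of the basket; same axes as the basket. The sleeve is a bar 50 mm long (x), 13 mm wide (y), 15 mm high: grip across y. It is carried by wire uprights at x = -40 and +40 mm, y = 0, so a wheel goes in on either side of it
- hook_left (a point): underside of the crown of the hook at +y, mid-way in its gap (54.5, 55, 67.5 mm in the basket's frame); it rests on the rail when hung. The hook (5 mm wire) rises from the back wall (x = 42) to 72 mm, runs back to x = 67 and comes down to 43.5 mm: from above it takes a bar lying between x = 44.5 and 64.5 mm
- hook_right (a point): the same on the hook at -y (54.5, -55, 67.5 mm in the basket's frame)
- rack: fixed wooden rack; origin at the centre of its foot on the worktop, -x is its front (towards the robot), y along it. Board 170 mm deep, 410 mm long between end panels (112 mm high, out to y = +-220), its top 70 mm above the worktop. The basket starts on it near the middle, hooks to the back
- rack_rail: the rack's fixed front retaining rail, an 8 mm steel bar along y: origin at its middle, 81 mm in front of the rack's origin, 96 mm above the worktop; its top is 30 mm above the board. A like bar runs along the back
- mat: fixed black rubber mat on the worktop, 120 (x) by 220 (y) mm, 3 mm thick; origin at the centre of its underside
- dry_stand: fixed steel drying stand; origin on the worktop under its rails, -x its front (towards the robot), y along the rails. Upper rail: 10 mm bar, axis at x = 0, 150 mm up, between 12 mm posts at y = +-150. Lower bar: 10 mm, directly below, axis 97.5 mm up: a hung basket's bumpers lean on it (it leans back about 0.1 rad). Grey drip tray, 14 mm high, in front below
- wheel_a_center (a point): centre of a purple wheel with a white hub, lying flat on the worktop: 62 mm diameter, 44 mm high, centre 22 mm up, about 0.12 kg
- wheel_b_center (a point): centre of the other purple wheel, same size
- wheel_worn_center (a point): centre of a worn orange wheel with a black hub, same size; leave alone
- jar: glass jar of spacers with a steel lid, 68 mm diameter, 96 mm high, origin at its foot; leave alone
- bowl: chrome magnetic bowl of bolts, 110 mm diameter, 26 mm high, origin at its foot; leave alone
- skate_tool: chrome T-shaped skate tool lying flat, 140 by 105 mm, 18 mm high; leave alone
- baseplate: aluminium truck baseplate, 83 by 57 mm, 50 mm high with its kingpin; leave alone
- canister: dark blue tin on the rack's board near one end (+y), 62 mm diameter, 99 mm high, origin at its foot; leave alone
- cleaner: green bottle with a red cap on the rack's board near the other end (-y), 54 mm diameter, 115 mm high, origin at its foot; leave alone

How it is judged:
By the outcome, as a careful person would: the job done as asked, in the order asked, and still so for the second after the job is handed in, with the robot touching nothing.
It also fails if it takes over 72 s, if anything falls off the work surface, if the arm or the gripper's body presses on something with over 40 N, if the wrist force passes 120 N, or if a joint passes its speed limit or range.

## Working session

There is one attempt and no reset: what is moved stays moved. The work goes in short steps, Python scripts to look and compute and a shell command to move; the robot and the scene stay as the last step left them, time stands still between calls to the robot, and variables do not carry over. Pictures are saved under pics/ and viewed, on a budget of 10 in all, crops included, one or two more only if the job needs it, and the job is handed in when it is done.

```bash
ls; mkdir -p pics; cat > h.py <<'E'
import numpy as np, cv2
from bench import get_obs, snapshot, ticket
def snap(n):
    s=snapshot(n); np.savez('/tmp/%s.npz'%n,**s); return s
def save(s,name,crop=None,scale=1):
    im=cv2.cvtColor(s['color'],cv2.COLOR_RGB2BGR)
    if crop: x0,y0,x1,y1=crop; im=im[y0:y1,x0:x1]
    if scale!=1: im=cv2.resize(im,None,fx=scale,fy=scale)
    cv2.imwrite('pics/'+name,im)
def cloud(s):
    d=s['depth']; v,u=np.mgrid[:480,:640]
    P=np.stack([(u-s['cx'])/s['fx']*d,(v-s['cy'])/s['fy']*d,d],-1)
    E=s['extrinsics']; W=(P-E[:3,3])@E[:3,:3]
    W[d==0]=np.nan; return W
def ray(s,u,v,z):
    E=s['extrinsics']; c=-E[:3,:3].T@E[:3,3]
    d=E[:3,:3].T@np.array([(u-s['cx'])/s['fx'],(v-s['cy'])/s['fy'],1])
    return c+d*(z-c[2])/d[2]
def proj(s,p):
    q=s['extrinsics'][:3,:3]@np.array(p)+s['extrinsics'][:3,3]
    return s['fx']*q[0]/q[2]+s['cx'], s['fy']*q[1]/q[2]+s['cy']
E
python3 - <<'E'
from h import *
o=get_obs(); print(o)
ims=[]
for n in ['top','side']:
    s=snap(n); save(s,n+'0.png'); E=s['extrinsics']
    print(n,-E[:3,:3].T@E[:3,3],E[:3,:3].round(3).tolist(),s['fx'])
E
```

```text
pics
{'time': 0.0, 'joint_positions': array([ 1.07089133e+00,  8.79122877e-02,  1.37224886e+00, -1.99820609e-05,
        1.68363391e+00, -1.03114918e-01]), 'qvel': array([ 0.0007574 , -0.00081451,  0.00107726,  0.0009838 , -0.00027258,
        0.00024518]), 'joint_torque': array([ 4.26548286e-04, -3.40188611e+01, -3.02423215e+01,  7.18165515e-02,
        3.32416082e-02, -1.62739916e-04]), 'tool_pos': array([0.21229865, 0.50676182, 0.20433029]), 'ee_rot': array([-3.13939990e+00, -2.06944061e-04,  2.74480012e+00]), 'wrist_force': array([ 0.51738903, -0.77012651,  0.19721538]), 'wrist_torque': array([ 0.00602196,  0.00077   , -0.00822914]), 'width': 0.09393120929750517}
top [ 0.26527661 -0.00425315  1.40760355] [[-0.012, -1.0, 0.002], [-0.984, 0.011, -0.18], [0.18, -0.004, -0.984]] 503.6069559325009
side [0.16710369 0.97852567 1.21854196] [[-0.945, -0.328, -0.004], [-0.239, 0.695, -0.678], [0.225, -0.639, -0.735]] 529.9509353930271
```

View pics/top0.png

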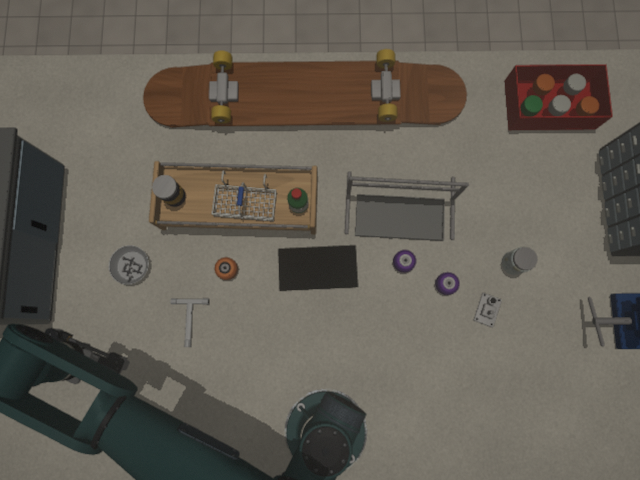

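View pics/side0.png

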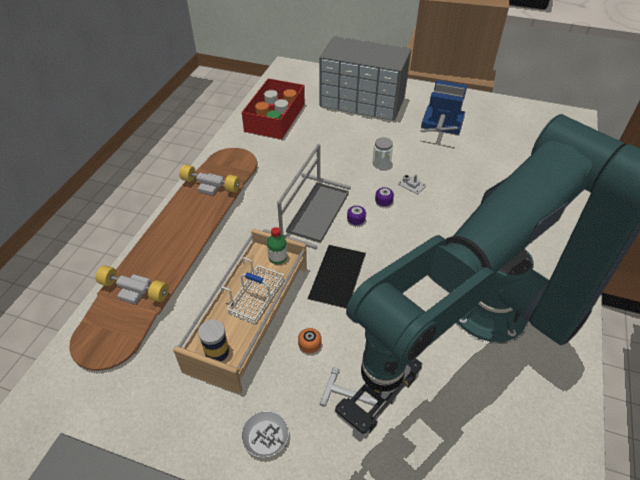

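The top view shows the basket near (245,203) with its blue sleeve at (240,196), the mat at (318,268), the wheels at (404,261) and (447,284), and the stand's rails at about y=180 between columns 348 and 466. The side view shows the sleeve at (253,278) and the wheels at (357,214) and (385,196).

```bash
cat >> h.py <<'E'
def blobs(s,lo,hi,roi,mina=15):
    hsv=cv2.cvtColor(s['color'],cv2.COLOR_RGB2HSV); m=cv2.inRange(hsv,np.array(lo),np.array(hi))
    k=np.zeros_like(m); x0,y0,x1,y1=roi; k[y0:y1,x0:x1]=255; m&=k
    n,l,st,c=cv2.connectedComponentsWithStats(m)
    return [(c[i],st[i],l==i) for i in range(1,n) if st[i,4]>=mina]
def tri(s1,p1,s2,p2):
    A=[];b=[]
    r=[]
    for s,p in((s1,p1),(s2,p2)):
        a=ray(s,*p,0); c=ray(s,*p,.5); d=(c-a)/np.linalg.norm(c-a); M=np.eye(3)-np.outer(d,d); A.append(M); b.append(M@a); r.append((M,a))
    x=np.linalg.solve(sum(A),sum(b)); return x,[np.linalg.norm(M@(x-a)) for M,a in r]
E
python3 - <<'E'
from h import *
T=dict(np.load('/tmp/top.npz'));S=dict(np.load('/tmp/side.npz'))
WT,WS=cloud(T),cloud(S)
def rep(name,lo,hi,rt,rs,mina=15):
    for s,W,r,n in((T,WT,rt,'top'),(S,WS,rs,'side')):
        for c,st,m in blobs(s,lo,hi,r,mina):
            P=W[m]; P=P[~np.isnan(P[:,0])]; print(name,n,c.round(1),st,'med',np.median(P,0).round(3),'min',np.percentile(P,3,0).round(3),'max',np.percentile(P,97,0).round(3))
rep('sleeve',(100,120,40),(125,255,255),(215,175,265,220),(235,260,275,295))
rep('wheel',(125,60,30),(165,255,255),(380,240,470,300),(340,195,400,230))
rep('mat',(0,0,0),(179,255,45),(270,235,365,300),(300,235,370,310),400)
# mat corners
for s,r in((T,(270,235,365,300)),(S,(300,235,370,310))):
    c,st,m=max(blobs(s,(0,0,0),(179,255,50),r,100),key=lambda b:b[1][4])
    q=cv2.minAreaRect(np.argwhere(m)[:,::-1].astype(np.float32)); 
    print([ray(s,*p,.003)[:2].round(3).tolist() for p in cv2.boxPoints(q)], ray(s,*c,.003)[:2].round(3))
print('rail top pts',[ (u,v,WT[v,u].round(3).tolist()) for u in (370,400,440) for v in range(176,192)if WT[v,u][2]>.06])
# higher points region of stand via side view
m=(WS[...,2]>.12)&(WS[...,2]<.19)&(WS[...,1]<0)&(WS[...,1]>-.5)&(WS[...,0]>.45); 
print('side stand',m.sum()); P=WS[m]; print(P[::max(1,len(P)//25)].round(3).tolist())
for s,W,n in((T,WT,'t'),(S,WS,'s')):
    m=(W[...,2]>.125)&(W[...,2]<.155)&(W[...,0]>.5)&(W[...,0]<.8)&(abs(W[...,1])<.35); P=W[m]; print(n,len(P),P[::max(1,len(P)//15)].round(3).tolist())
def px(u,v,z):return ray(T,u,v,z)[:2].round(3)
print('rack corners',px(152,228,.112),px(317,233,.112),px(160,163,.112),px(318,167,.112))
E
python3 - <<'E'
from h import *
T=dict(np.load('/tmp/top.npz'))
a=T.copy(); im=cv2.cvtColor(a['color'],cv2.COLOR_RGB2BGR)
b=cv2.resize(im[155:240,145:325],None,fx=4.4,fy=4.4); c=cv2.resize(im[165:235,340:475],(792,220+0))
c=cv2.resize(im[165:210,340:475],(792,225)); cv2.imwrite('pics/crop1.png',np.vstack([b[:370],c]))if b.shape[1]==792 else print(b.shape)
E
```

```text
sleeve top [239.8 195.6] [238 187   5  18  60] med [0.606 0.213 0.156] min [0.585 0.208 0.151] max [0.628 0.218 0.159]
sleeve side [253.6 277.4] [246 273  16  10  80] med [0.606 0.217 0.153] min [0.584 0.21  0.146] max [0.626 0.223 0.158]
wheel top [403.7 261.1] [394 250  22  22 225] med [ 0.446 -0.217  0.043] min [ 0.423 -0.246  0.032] max [ 0.475 -0.194  0.048]
wheel top [447.1 283.2] [438 273  21  21 226] med [ 0.386 -0.331  0.042] min [ 0.361 -0.361  0.036] max [ 0.412 -0.31   0.048]
wheel side [383.9 199.5] [376 195  17  11 165] med [ 0.381 -0.314  0.031] min [ 0.359 -0.33   0.012] max [ 0.408 -0.304  0.045]
wheel side [356.  216.2] [347 206  19  19 228] med [ 0.444 -0.202  0.036] min [ 0.422 -0.243  0.011] max [ 0.473 -0.189  0.046]
mat top [317.3 267.6] [ 279  246   78   44 3149] med [0.437 0.019 0.003] min [ 0.383 -0.082 -0.003] max [0.492 0.12  0.008]
mat side [336.8 276.3] [ 309  246   56   62 2170] med [0.436 0.026 0.002] min [ 0.383 -0.08  -0.003] max [0.491 0.12  0.007]
[[0.492, 0.13], [0.5, -0.088], [0.383, -0.091], [0.375, 0.124]] [0.437 0.019]
[[0.49, 0.128], [0.51, -
[... 1692 characters left out ...]
52], [0.643, -0.198, 0.149], [0.639, -0.199, 0.153], [0.642, 0.209, 0.149], [0.64, 0.207, 0.146], [0.629, 0.075, 0.143], [0.612, 0.219, 0.152], [0.602, 0.091, 0.143], [0.592, 0.052, 0.149], [0.588, 0.047, 0.145], [0.583, 0.057, 0.143], [0.57, 0.217, 0.14]]
s 607 [[0.63, -0.348, 0.154], [0.641, -0.28, 0.145], [0.639, -0.211, 0.155], [0.647, -0.145, 0.153], [0.648, -0.092, 0.154], [0.649, -0.072, 0.126], [0.608, 0.084, 0.154], [0.582, 0.075, 0.147], [0.58, 0.076, 0.14], [0.615, 0.092, 0.132], [0.587, 0.089, 0.131], [0.624, 0.209, 0.153], [0.616, 0.221, 0.154], [0.588, 0.214, 0.15], [0.574, 0.218, 0.143], [0.653, 0.266, 0.14]]
rack corners [0.533 0.449] [0.515 0.017] [0.711 0.437] [0.695 0.013]
```

View pics/crop1.png

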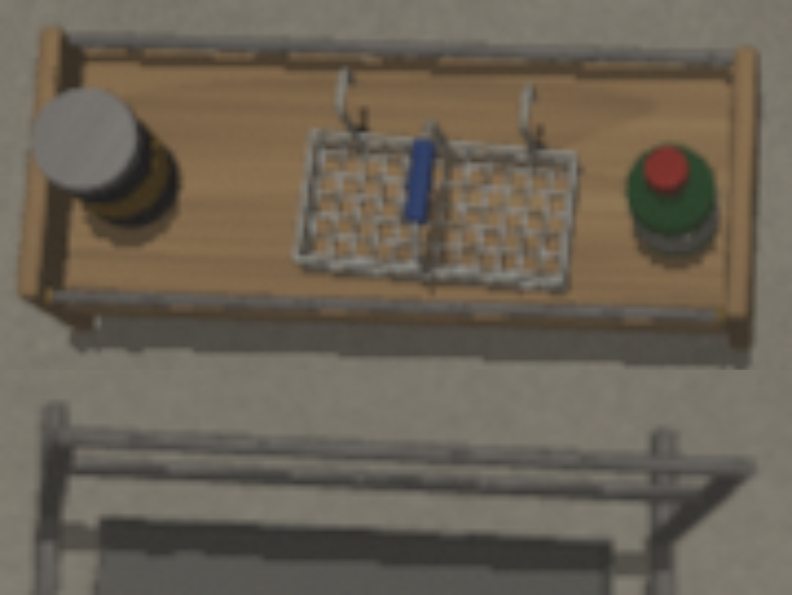

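```bash
cat >> h.py <<'E'
def go(x,y,z,yawdeg):
    """print turn needed first, then shift in tool axes after the turn (mm)"""
    o=get_obs(); p=o['tool_pos']; r=o['ee_rot']; yw=np.radians(yawdeg)
    t=-(yawdeg-np.degrees(r[2])+180)%360-180 if False else -(((yawdeg-np.degrees(r[2])+180)%360)-180)
    d=np.array([x,y,z])-p
    print('turn %.1f shift %.1f %.1f %.1f'%(t,1e3*(d[0]*np.cos(yw)+d[1]*np.sin(yw)),1e3*(d[0]*np.sin(yw)-d[1]*np.cos(yw)),-1e3*d[2]))
def axis(P):
    P=P[~np.isnan(P[:,0])][:,:2]; vx,vy,x,y=cv2.fitLine(P.astype(np.float32),cv2.DIST_HUBER,0,.001,.001).ravel(); return np.degrees(np.arctan2(vy,vx)),x,y
E
python3 - <<'E'
from h import *
T=dict(np.load('/tmp/top.npz'));S=dict(np.load('/tmp/side.npz'))
for s,r,n in((T,(215,175,265,220),'t'),(S,(235,260,275,295),'s')):
    W=cloud(s)
    m=blobs(s,(100,120,40),(125,255,255),r)[0][2]; print(n,'sleeve',axis(W[m]))
    b=(W[...,2]>.147)&(W[...,2]<.162)&(W[...,0]>.6)&(W[...,0]<.68)&(W[...,1]<-.09)&(W[...,1]>-.34); print('stand',axis(W[b]),np.ptp(W[b][:,1]))
    b=(W[...,2]>.094)&(W[...,2]<.106)&(W[...,0]>.5)&(W[...,0]<.56)&(W[...,1]<.42)&(W[...,1]>.05); print('rackrail',axis(W[b]))
    b=(W[...,2]>.12)&(W[...,2]<.16)&(W[...,0]>.6)&(W[...,0]<.68)&(W[...,1]<-.34); print('postR',np.median(W[b],0)); b=(W[...,2]>.12)&(W[...,2]<.145)&(W[...,0]>.6)&(W[...,0]<.68)&(W[...,1]<-.04)&(W[...,1]>-.1); print('postL',np.median(W[b],0))
    b=(W[...,2]>.085)&(W[...,2]<.102)&(W[...,0]>.55)&(W[...,0]<.66)&(W[...,1]<.31)&(W[...,1]>.12); print('basket rim',[q for q in cv2.boxPoints(cv2.minAreaRect((W[b][:,:2]*1000).astype(np.float32))).round()])
go(.606,.2135,.27,175)
E
```

```text
t sleeve (np.float32(-4.65253), np.float32(0.6038861), np.float32(0.2140248))
stand (np.float32(86.182884), np.float32(0.642391), np.float32(-0.2145598)) 0.24886701902894567
rackrail (np.float32(87.70819), np.float32(0.5450942), np.float32(0.2332855))
postR [ 0.63562945 -0.80412432  0.14391727]
postL [ 0.64853873 -0.07124906  0.13440031]
basket rim [array([535., 136.], dtype=float32), array([647., 126.], dtype=float32), array([662., 298.], dtype=float32), array([550., 309.], dtype=float32)]
s sleeve (np.float32(-9.651396), np.float32(0.60641265), np.float32(0.2175407))
stand (np.float32(86.04972), np.float32(0.63968146), np.float32(-0.20731899)) 0.24783661058202677
rackrail (np.float32(87.59466), np.float32(0.54079837), np.float32(0.20738326))
postR [ 0.63367399 -0.80326249  0.14130759]
postL [ 0.64715711 -0.06713102  0.13545272]
basket rim [array([554., 133.], dtype=float32), array([643., 126.], dtype=float32), array([657., 297.], dtype=float32), array([568., 304.], dtype=float32)]
turn -17.7 shift -417.7 -257.9 -65.6
```

```bash
python3 -m creep '[[[0,0,-33,-9],[0,0,-33,-9],[-55,-34,0,0],[-55,-34,0,0],[-54,-33,0,0],[-54,-33,0,0],[-54,-33,0,0],[-54,-33,0,0]]]' 0.6
python3 -m creep '[[[-46,-29,0,0],[-46,-29,0,0],[0,0,0,0]]]'
python3 - <<'E'
from h import *
o=get_obs(); print(o['tool_pos'],np.degrees(o['ee_rot']),o['wrist_force'])
s=snap('wrist'); save(s,'w1.png'); W=cloud(s)
E=s['extrinsics']; print(-E[:3,:3].T@E[:3,3],E[2,:3])
for c,st,m in blobs(s,(100,120,40),(125,255,255),(0,0,640,480),200):
    print(c,st,np.nanmedian(W[m],0),axis(W[m]), ray(s,*c,.1555))
E
```

```text
time: 1.1
tool_pos: [0.5162, 0.284, 0.2709]
ee_rot: [-3.142, -0.001, 3.059]
wrist_force: [0.5, 0.6, 0.5]
width: 0.0562
time: 1.48
tool_pos: [0.6039, 0.217, 0.2687]
ee_rot: [-3.14, -0.003, 3.054]
wrist_force: [0.8, -0.6, -0.2]
width: 0.0561
[0.60393586 0.21695431 0.26872515] [-179.89157425   -0.18524042  174.95578219] [ 0.78372087 -0.62163404 -0.15727819]
[0.51918086 0.22723388 0.44831085] [ 0.28507323 -0.0275148  -0.95811074]
[318.66352624 241.58681023] [311 207  16  63 743] [0.61060697 0.21518821 0.15534944] (np.float32(-5.6390724), np.float32(0.60761106), np.float32(0.21501996)) [0.6073169  0.21505063 0.1555    ]
```

View pics/w1.png

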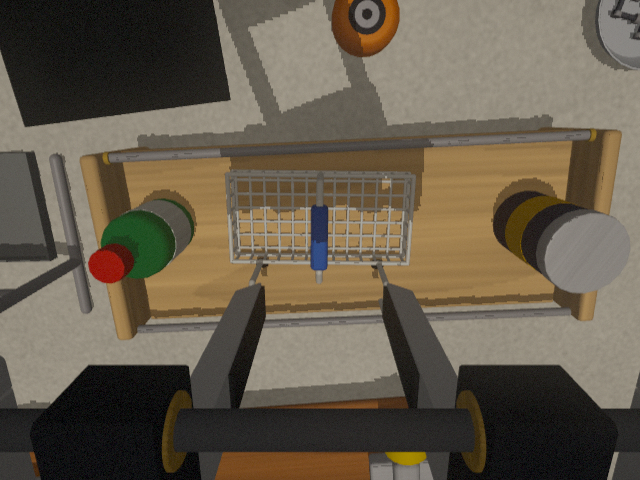

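The wrist view shows the sleeve at (319,241). That puts it at about (0.607, 0.215) with its top at 0.1555, which matches the expected height. The basket is about 5° off in yaw and sits clear of the front rail.

```bash
python3 -m creep '[[[-2,-2,45,0],[0,0,45,0],[0,0,35,0],[0,0,13,0],[0,0,0,0]]]' 0.6
python3 -m creep '[[[0,0,0,0],[0,0,0,0],[0,0,0,0]]]' 0
python3 -m creep '[[[0,0,-12,0],[0,0,-25,0],[0,0,-30,0],[0,0,-18,0],[0,0,0,0]]]'
python3 - <<'E'
from h import *
s=snap('side'); save(s,'s2.png',(180,210,420,390),3)
o=get_obs(); print(o['tool_pos'],np.degrees(o['ee_rot']),o['wrist_force'])
go(.438,.021,.23,178)
E
```

```text
time: 2.15
tool_pos: [0.6028, 0.2187, 0.1334]
ee_rot: [-3.142, -0.001, 3.06]
wrist_force: [-0.1, 0.8, 0.8]
width: 0.0566
time: 2.52
tool_pos: [0.6042, 0.2181, 0.1348]
ee_rot: [3.141, 0.002, 3.059]
wrist_force: [-0.0, 0.3, 0.2]
width: 0.0294
time: 3.15
tool_pos: [0.6046, 0.2181, 0.221]
ee_rot: [3.14, 0.004, 3.059]
wrist_force: [-0.4, 0.4, -0.1]
width: 0.0005
[0.60392832 0.21797162 0.2190709 ] [1.79969477e+02 7.01282189e-02 1.75263118e+02] [-0.83809955  0.22664764  0.07012263]
turn -2.7 shift 159.0 -202.6 -10.9
```

View pics/s2.png

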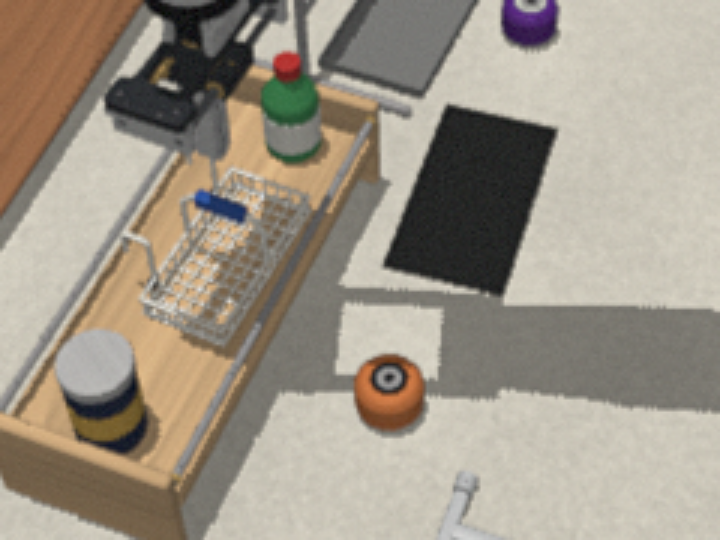

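The side view shows the basket still on its board with the sleeve at (220,207). The fingers were still closing when I lifted, so I will reopen, go down again and wait longer.

```bash
python3 -m creep '[[[-2,-3,0,0],[0,0,0,0],[0,0,0,0],[0,0,0,0],[0,0,40,0],[0,0,35,0],[0,0,12,0],[0,0,0,0]]]' 0.5
python3 -m creep '[[[0,0,0,0],[0,0,0,0],[0,0,0,0],[0,0,0,0],[0,0,0,0],[0,0,0,0]]]' 0
python3 - <<'E'
from h import *
o=get_obs(); print(o['tool_pos'],o['width'],np.degrees(o['ee_rot']),o['wrist_force'])
E
```

```text
time: 4.2
tool_pos: [0.6051, 0.2147, 0.131]
ee_rot: [-3.141, -0.001, 3.059]
wrist_force: [0.6, -0.3, 0.2]
width: 0.0471
time: 4.95
tool_pos: [0.6057, 0.2151, 0.1322]
ee_rot: [3.141, 0.001, 3.059]
wrist_force: [0.3, 1.4, 2.7]
width: 0.0124
[0.60574048 0.2151451  0.13223077] 0.012414761755720516 [1.79942756e+02 7.14270784e-02 1.75273861e+02] [0.29359194 1.39866633 2.67395962]
```

Gripped at 12.4 mm. I lift straight up, then check.

```bash
python3 -m creep '[[[0,0,-10,0],[0,0,-22,0],[0,0,-28,0],[0,0,-22,0],[0,0,-8,0],[0,0,0,0]]]'
python3 - <<'E'
from h import *
s=snap('side'); W=cloud(s)
m=[b for b in blobs(s,(100,120,40),(125,255,255),(200,200,320,320))]
for b in m: print(b[0],b[1],np.nanmedian(W[b[2]],0))
o=get_obs(); print(o['tool_pos'],o['width'],np.degrees(o['ee_rot']),o['wrist_force'])
go(.438,.021,.23,177.5)
E
```

```text
time: 5.7
tool_pos: [0.6054, 0.2146, 0.2213]
ee_rot: [-3.141, -0.0, 3.059]
wrist_force: [0.7, -0.3, -1.4]
width: 0.0127
[255.37142857 256.68571429] [253 253   6   8  35] [0.59027766 0.22011718 0.24230344]
[0.60504729 0.2145504  0.22031813] 0.012759738284079928 [-1.79960046e+02 -9.99499424e-02  1.75258484e+02] [-2.07228701e-03  3.63764583e-01 -3.53937837e+00]
turn -2.2 shift 158.4 -200.7 -9.7
```

```bash
python3 -m creep '[[[20,0,0,0],[40,0,0,0],[47,0,0,0],[40,0,0,0],[20,0,0,-2],[0,-20,0,-2],[0,-45,0,0],[0,-50,0,0]]]'
python3 -m creep '[[[0,-50,0,0],[0,-30,10,0],[0,-12,35,0],[0,0,45,0],[0,0,35,0],[0,0,10,0],[0,0,0,0]]]'
python3 - <<'E'
from h import *
o=get_obs(); print(o['tool_pos'],o['width'],np.degrees(o['ee_rot']),o['wrist_force'])
go(.438,.021,.066,179.3)
s=snap('top'); save(s,'t3.png',(200,150,480,320),2.8); W=cloud(s)
for b in blobs(s,(125,60,30),(165,255,255),(380,240,470,300),60): print(b[0],np.nanmedian(W[b[2]],0))
E
```

```text
time: 6.75
tool_pos: [0.4358, 0.1127, 0.2198]
ee_rot: [-3.141, -0.003, 3.131]
wrist_force: [-0.2, -0.1, -2.8]
width: 0.0127
time: 7.62
tool_pos: [0.4351, 0.0217, 0.0859]
ee_rot: [3.141, -0.002, 3.129]
wrist_force: [-0.7, 0.3, -2.4]
width: 0.0125
[0.43509131 0.02166699 0.08592977] 0.012543690755126501 [ 1.79991102e+02 -9.79338554e-02  1.79269021e+02] [-0.65205903  0.2606059  -2.42430865]
turn -0.0 shift -2.9 -0.6 19.9
[403.77092511 261.0660793 ] [ 0.4453294  -0.21649139  0.04204542]
[446.99148936 283.14042553] [ 0.38572086 -0.33110646  0.04233789]
```

View pics/t3.png

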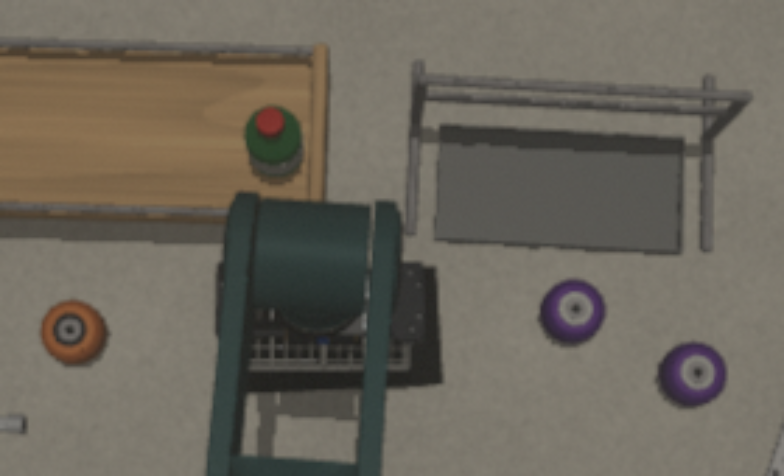

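The basket hangs over the mat with the sleeve at (322,340) in the crop. Lowering the last 20 mm and releasing it.

```bash
python3 -m creep '[[[-3,0,12,0],[0,0,6,0],[0,0,2,0],[0,0,0,0]]]'
python3 -m creep '[[[0,0,0,0],[0,0,0,0],[0,0,0,0],[0,0,-40,0],[0,0,-60,0],[0,0,-40,0],[0,-50,0,0],[0,-62,0,0]]]' 0.45
python3 -m creep '[[[0,-62,0,0],[0,-50,0,0],[0,-14,0,0],[0,0,0,0]]]' 1
python3 - <<'E'
from h import *
o=get_obs(); print(o['tool_pos'],o['width'],np.degrees(o['ee_rot']),o['wrist_force'])
s=snap('wrist'); save(s,'w4.png'); W=cloud(s)
for b in blobs(s,(125,60,30),(165,255,255),(0,0,640,480),200): print('wheel',b[0],b[1],np.nanmedian(W[b[2]],0))
for b in blobs(s,(100,120,40),(125,255,255),(0,0,640,480),100): print('sleeve',b[0],b[1],np.nanmedian(W[b[2]],0),axis(W[b[2]]))
E
```

```text
time: 8.18
tool_pos: [0.4386, 0.0216, 0.0664]
ee_rot: [3.142, -0.0, 3.129]
wrist_force: [1.1, -0.1, -2.3]
width: 0.0127
time: 9.18
tool_pos: [0.4379, -0.091, 0.2079]
ee_rot: [-3.141, 0.003, 3.132]
wrist_force: [1.1, -0.6, -0.2]
width: 0.0427
time: 9.68
tool_pos: [0.4355, -0.2166, 0.2063]
ee_rot: [3.141, -0.0, 3.127]
wrist_force: [-1.3, 0.6, 0.4]
width: 0.0789
[ 0.43551909 -0.21656951  0.20634514] 0.07885845634723718 [ 1.79944219e+02 -9.06513595e-03  1.79189993e+02] [-1.29399557  0.5973833   0.443271  ]
wheel [184.03991403 160.06017808] [ 142  126   80   73 3257] [ 0.38191844 -0.32547577  0.04275985]
wheel [316.23085544 227.76802391] [ 282  195   69   71 2677] [ 0.43921397 -0.2204222   0.04277307]
sleeve [628.61253776 234.81268882] [ 614  200   26   65 1324] [0.44090392 0.01824096 0.08637201] (np.float32(1.063967), np.float32(0.43535903), np.float32(0.018787136))
```

View pics/w4.png

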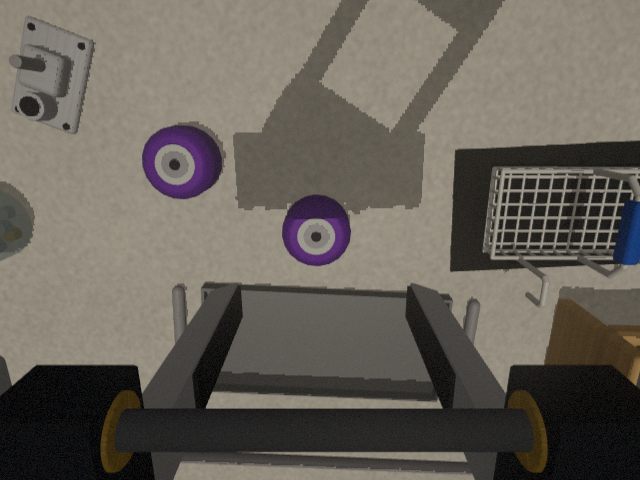

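The wrist view shows the basket standing on the mat with its sleeve at (628,235). The hub centres are at (316,237) for wheel A and (174,164) for wheel B.

```bash
python3 - <<'E'
from h import *
s=dict(np.load('/tmp/wrist.npz')); W=cloud(s); T=dict(np.load('/tmp/top.npz'))
for n,c,ct in(('A',(316,237),(404.5,260)),('B',(174.5,164),(448,282.5))):
    print(n,ray(s,*c,.042).round(4),W[int(c[1]),int(c[0])].round(4),'tri',tri(s,c,T,ct))
    p=ray(s,*c,.042); 
    go(p[0],p[1],.018,110 if n=='A' else 70)
E
```

```text
A [ 0.451  -0.2209  0.042 ] [ 0.4505 -0.2209  0.0438] tri (array([ 0.45063599, -0.22076608,  0.04272732]), [np.float64(0.00021084575694633868), np.float64(0.00021084575694630152)])
turn 69.3 shift -10.2 12.6 188.5
B [ 0.3862 -0.3374  0.042 ] [ 0.3857 -0.3361  0.0465] tri (array([ 0.38628399, -0.33482533,  0.04876779]), [np.float64(0.0007961641534814528), np.float64(0.0007961641534813481)])
turn 109.3 shift -131.2 -4.8 188.5
```

```bash
python3 -m creep '[[[0,0,10,10],[0,0,10,10],[0,0,15,10],[0,0,15,10],[0,0,15,10],[0,0,15,10],[0,0,10,9.3],[-10,12.5,0,0]]]' 1
python3 -m creep '[[[0,0,30,0],[0,0,40,0],[0,0,20,0],[0,0,8,0],[0,0,0,0]]]'
python3 -c "
from h import *
go(.4505,-.2208,.018,110)"
```

```text
time: 10.72
tool_pos: [0.4508, -0.2195, 0.116]
ee_rot: [-3.141, -0.001, 1.923]
wrist_force: [0.6, -0.6, 0.4]
width: 0.0941
time: 11.35
tool_pos: [0.4516, -0.2213, 0.0189]
ee_rot: [3.141, 0.0, 1.921]
wrist_force: [0.2, 0.2, 0.3]
width: 0.094
turn 0.1 shift 0.9 -0.8 0.9
```

```bash
python3 -m creep '[[[0,0,0,0],[0,0,0,0],[0,0,0,0],[0,0,0,0],[0,0,-20,0],[0,0,-50,0],[0,0,-60,0],[0,0,-20,0]]]' 0
python3 - <<'E'
from h import *
o=get_obs(); print(o['tool_pos'],o['width'],np.degrees(o['ee_rot']),o['wrist_force'])
s=snap('wrist'); W=cloud(s); save(s,'w5.png')
for b in blobs(s,(100,120,40),(125,255,255),(0,0,640,480),60): print('sleeve',b[0],b[1],np.nanmedian(W[b[2]],0),axis(W[b[2]]))
go(.438,-.023,.17,110)
E
```

```text
time: 12.35
tool_pos: [0.4524, -0.2226, 0.1731]
ee_rot: [3.137, 0.006, 1.919]
wrist_force: [0.5, 0.4, -1.6]
width: 0.0607
[ 0.45236416 -0.22260979  0.17314043] 0.060676693845193336 [179.72967131   0.33872729 109.96399097] [ 0.47802225  0.39041156 -1.56391672]
turn -0.0 shift 192.9 54.4 4.5
```

```bash
python3 -m creep '[[[25,10,0,0],[45,20,0,0],[40,20,0,0],[15,4,0,0],[0,0,0,0]]]'
python3 - <<'E'
from h import *
o=get_obs(); print(o['tool_pos'],o['width'])
s=snap('wrist'); W=cloud(s); save(s,'w5.png')
for b in blobs(s,(100,120,40),(125,255,255),(0,0,640,480),60): print('sleeve',b[0],b[1],np.nanmedian(W[b[2]],0),axis(W[b[2]]))
m=(W[...,2]>.02)&(W[...,2]<.032)&(W[...,0]>.37)&(W[...,0]<.5)&(W[...,1]>-.08)&(W[...,1]<.12)
print(cv2.minAreaRect((W[m][:,:2]*1000).astype(np.float32)))
E
```

```text
time: 13.02
tool_pos: [0.4583, -0.0852, 0.1677]
ee_rot: [-3.14, -0.0, 1.921]
wrist_force: [0.9, 0.1, -0.3]
width: 0.061
[ 0.45833886 -0.08524101  0.1677375 ] 0.06102860215086514
sleeve [355.80597015  78.00257334] [ 316   53   82   50 1943] [0.43867155 0.02351881 0.08808178] (np.float32(-0.8631437), np.float32(0.43884224), np.float32(0.023535866))
((441.9629821777344, 20.045555114746094), (158.3505096435547, 90.0201416015625), 89.03995513916016)
```

View pics/w5.png

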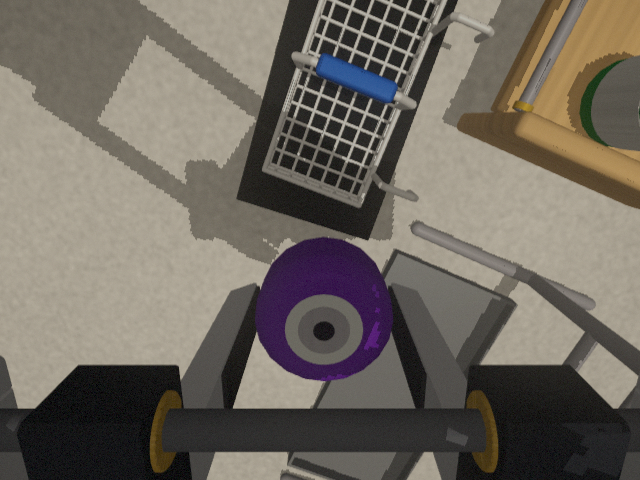

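Wheel A is held with its hub at (323,331). The sleeve is at (356,78), which puts the basket at about (0.439, 0.0225), yaw -0.9°.

```bash
python3 -c "
from h import *
go(.436,-.0205,.031,110)"
```

```text
turn -0.0 shift 69.3 1.3 136.9
```

```bash
python3 -m creep '[[[25,1,0,0],[32,0,0,0],[12,0,20,0],[0,0,40,0],[0,0,35,0],[0,0,10,0],[0,0,0,0]]]'
python3 -c "
from h import *
go(.436,-.0205,.031,110)"
```

```text
time: 13.95
tool_pos: [0.4362, -0.0213, 0.0634]
ee_rot: [-3.141, -0.0, 1.918]
wrist_force: [0.8, 0.2, 0.0]
width: 0.0607
turn -0.1 shift 0.8 0.1 32.4
```

```bash
python3 -m creep '[[[1,0,18,0],[0,0,11,0],[0,0,3,0],[0,0,0,0]]]'
python3 -m creep '[[[0,0,0,0],[0,0,0,0],[0,0,0,0],[0,0,-20,0],[0,0,-40,0],[0,0,-60,0],[0,0,0,10],[0,0,0,10]]]' 0.85
python3 -m creep '[[[0,0,0,10],[0,0,0,10],[0,0,0,0]]]' 1
python3 - <<'E'
from h import *
o=get_obs(); print(o['tool_pos'],o['width'])
s=snap('wrist'); save(s,'w6.png')
go(.386,-.336,.12,70)
E
```

```text
time: 14.45
tool_pos: [0.4363, -0.0196, 0.032]
ee_rot: [3.141, 0.0, 1.919]
wrist_force: [-0.0, 0.8, -1.4]
width: 0.0607
time: 15.45
tool_pos: [0.4365, -0.0196, 0.1529]
ee_rot: [3.139, 0.0, 1.565]
wrist_force: [-0.4, -1.0, -1.0]
width: 0.0799
time: 15.82
tool_pos: [0.4358, -0.0195, 0.1516]
ee_rot: [3.141, -0.0, 1.223]
wrist_force: [-0.5, -0.1, 0.5]
width: 0.0944
[ 0.43583793 -0.0194803   0.15157497] 0.09444487128058426
turn 0.1 shift -314.5 61.4 31.5
```

```bash
python3 -m creep '[[[-30,6,0,0],[-50,10,0,0],[-55,11,0,0],[-55,11,0,0],[-55,11,0,0],[-45,8,0,0],[-24,4,20,0],[0,0,0,0]]]'
python3 - <<'E'
from h import *
s=snap('wrist'); W=cloud(s)
for b in blobs(s,(125,60,30),(165,255,255),(0,0,640,480),200): print('wheel',b[0],b[1],np.nanmedian(W[b[2]],0))
# hub: dark blob inside wheel
b=max(blobs(s,(125,60,30),(165,255,255),(0,0,640,480),200),key=lambda b:b[1][4]); x,y,w,h,_=b[1]
hub=blobs(s,(0,0,100),(179,50,255),(x+8,y+8,x+w-8,y+h-8),60)
for q in hub: print('hub',q[0],q[1],ray(s,*q[0],.044))
save(s,'w7.png'); go(.386,-.336,.018,70)
E
```

```text
time: 16.88
tool_pos: [0.3842, -0.3359, 0.1295]
ee_rot: [-3.138, -0.002, 1.22]
wrist_force: [-0.1, 0.4, 0.0]
width: 0.0941
wheel [329.19152897 238.10123342] [ 286  197   88   89 4297] [ 0.38973822 -0.32619423  0.0429347 ]
hub [343.99396378 252.08450704] [333 234  21  39 497] [ 0.39491234 -0.34182382  0.044     ]
turn -0.0 shift -0.4 1.2 112.6
```

View pics/w7.png

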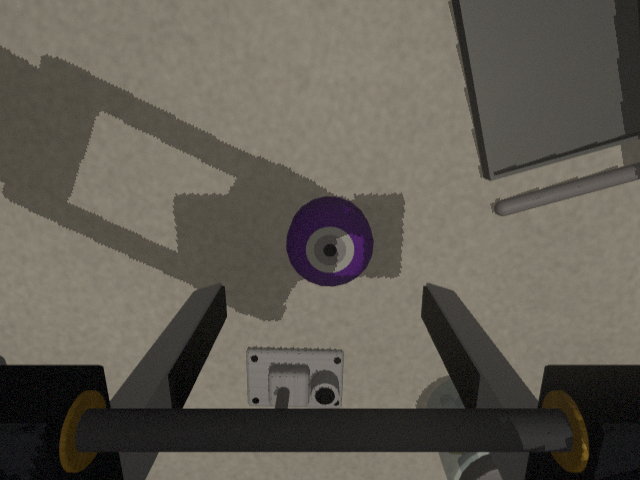

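```bash
python3 -c "
from h import *
s=dict(np.load('/tmp/wrist.npz')); p=ray(s,330,250,.043); print(p); go(p[0],p[1],.018,70)"
```

```text
[ 0.38634148 -0.33746841  0.043     ]
turn -0.0 shift -1.7 2.0 112.6
```

```bash
python3 -m creep '[[[-1,2,20,0],[0,0,40,0],[0,0,35,0],[0,0,15,0],[0,0,2,0],[0,0,0,0]]]'
python3 -m creep '[[[0,0,0,0],[0,0,0,0],[0,0,0,0],[0,0,0,0],[0,0,-20,0],[0,0,-50,0],[0,0,-60,0],[0,0,-20,0]]]' 0
python3 -c "
from h import *
print(get_obs()['width']);go(.4365,.0655,.16,70)"
```

```text
time: 17.68
tool_pos: [0.3882, -0.3376, 0.0211]
ee_rot: [3.139, 0.001, 1.222]
wrist_force: [0.6, 0.2, 0.0]
width: 0.0937
time: 18.68
tool_pos: [0.3884, -0.3384, 0.174]
ee_rot: [3.135, 0.003, 1.221]
wrist_force: [-0.4, 0.2, -1.2]
width: 0.0605
0.06054119910686347
turn -0.0 shift 396.0 -92.9 14.0
```

```bash
python3 -m creep '[[[25,-8,0,0],[45,-15,0,0],[55,-18,0,0],[55,-18,0,0],[55,-17,0,0],[40,-13,0,0],[15,-4,0,0],[0,0,0,0]]]'
python3 - <<'E'
from h import *
o=get_obs(); print(o['tool_pos'],o['width'])
s=snap('wrist'); W=cloud(s); save(s,'w8.png')
for b in blobs(s,(100,120,40),(125,255,255),(0,0,640,480),60): print('sleeve',b[0],b[1],np.nanmedian(W[b[2]],0),axis(W[b[2]]))
go(.4365,.0655,.16,70)
E
```

```text
time: 19.68
tool_pos: [0.3988, -0.0318, 0.1692]
ee_rot: [-3.141, 0.0, 1.224]
wrist_force: [-0.5, -0.1, -1.5]
width: 0.0605
[ 0.39879989 -0.03181388  0.16916656] 0.06046765492844216
sleeve [356.74748074 149.70598696] [ 318  129   78   43 1687] [0.43945818 0.02446634 0.08815584] (np.float32(-0.8990807), np.float32(0.43937972), np.float32(0.024241941))
turn 0.0 shift 105.1 1.8 9.2
```

View pics/w8.png

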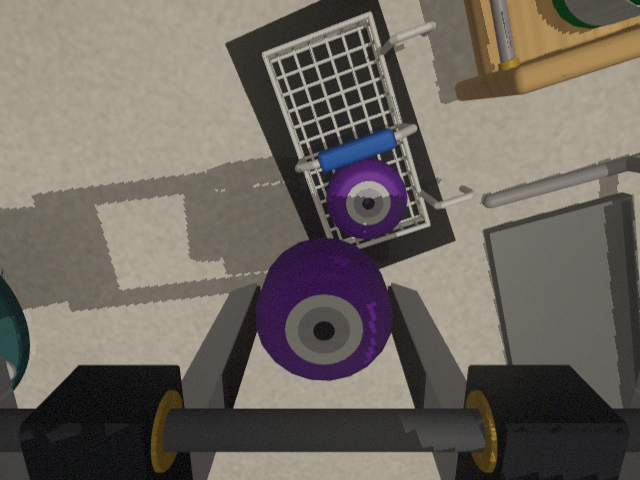

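Wheel A sits in the right half of the basket at (368,203), and the left half is free.

```bash
python3 -m creep '[[[20,1,0,0],[40,1,0,0],[34,0,0,0],[12,0,15,0],[0,0,35,0],[0,0,38,0],[0,0,14,0],[0,0,0,0]]]'
python3 -c "
from h import *
go(.4365,.0665,.031,70)"
```

```text
time: 20.72
tool_pos: [0.4364, 0.0654, 0.0663]
ee_rot: [-3.139, 0.001, 1.22]
wrist_force: [0.0, 0.3, -1.6]
width: 0.0609
turn -0.1 shift 1.1 -0.3 35.3
```

```bash
python3 -m creep '[[[1,0,20,0],[0,0,12,0],[0,0,3,0],[0,0,0,0]]]'
python3 -m creep '[[[0,0,0,0],[0,0,0,0],[0,0,0,0],[0,0,-20,0],[0,0,-50,0],[0,0,-60,0],[0,0,-20,-10],[0,0,0,-10]]]' 0.85
python3 -m creep '[[[0,0,0,-10],[0,0,0,-10],[0,0,0,-10],[0,0,0,-10],[0,0,0,-10],[0,0,0,-10],[0,0,0,-10],[0,0,0,-10]]]' 0.5
python3 -m creep '[[[0,0,0,-9],[0,-43,0,0],[0,0,0,0]]]'
python3 - <<'E'
from h import *
o=get_obs(); print(o['tool_pos'],o['width'])
s=snap('wrist'); W=cloud(s); save(s,'w9.png')
for b in blobs(s,(100,120,40),(125,255,255),(0,0,640,480),60): print('sleeve',b[0],b[1],np.nanmedian(W[b[2]],0),axis(W[b[2]]))
go(.4385,.0235,.065,179)
E
```

```text
time: 21.22
tool_pos: [0.4381, 0.0671, 0.0331]
ee_rot: [3.141, -0.0, 1.221]
wrist_force: [0.2, -0.4, -1.2]
width: 0.0602
time: 22.22
tool_pos: [0.4392, 0.0672, 0.1857]
ee_rot: [3.135, -0.0, 1.576]
wrist_force: [0.4, -0.3, 0.3]
width: 0.0799
time: 23.22
tool_pos: [0.4377, 0.0672, 0.1826]
ee_rot: [3.141, 0.0, 2.972]
wrist_force: [0.1, 0.2, -0.9]
width: 0.0475
time: 23.6
tool_pos: [0.4369, 0.0226, 0.1826]
ee_rot: [-3.141, 0.0, 3.12]
wrist_force: [-0.2, 0.5, -0.3]
width: 0.0469
[0.4368765  0.02261811 0.18259229] 0.04692454688522418
sleeve [322.42857143 244.04022989] [ 313  209   19   70 1218] [0.43702554 0.02411964 0.08813755] (np.float32(-0.8128191), np.float32(0.43730012), np.float32(0.024113996))
turn -0.2 shift -1.6 -0.1 117.6
```

View pics/w9.png

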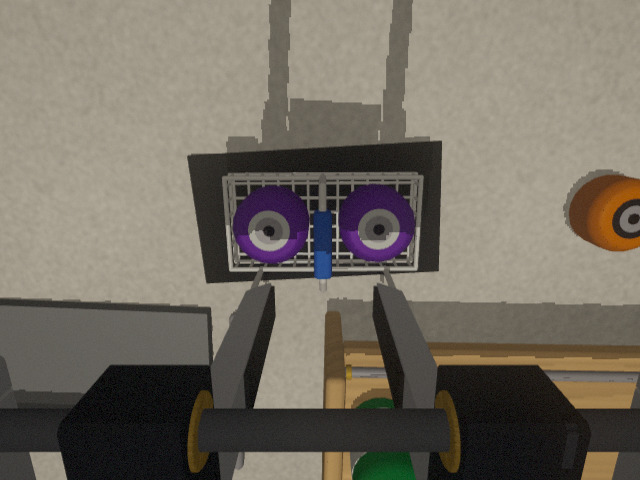

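Both wheels lie in the basket at (270,231) and (379,229), with the sleeve at (322,244). Now I grip and lift.

```bash
python3 -m creep '[[[-1,1,30,0],[0,1,45,0],[0,0,30,0],[0,0,12,0],[0,0,1,0],[0,0,0,0]]]' 0.5
python3 -m creep '[[[0,0,0,0],[0,0,0,0],[0,0,0,0],[0,0,0,0],[0,0,0,0],[0,0,0,0]]]' 0
python3 -m creep '[[[0,0,-8,0],[0,0,-20,0],[0,0,-30,0],[0,0,-40,0],[0,0,-40,0],[0,0,-25,0],[0,0,-7,0],[0,0,0,0]]]'
python3 - <<'E'
from h import *
o=get_obs(); print(o['tool_pos'],o['width'],np.degrees(o['ee_rot']),o['wrist_force'])
E
```

```text
time: 24.4
tool_pos: [0.4391, 0.0263, 0.066]
ee_rot: [3.142, 0.003, 3.124]
wrist_force: [0.1, 0.8, -0.0]
width: 0.047
time: 25.15
tool_pos: [0.4382, 0.0255, 0.0649]
ee_rot: [-3.14, 0.001, 3.123]
wrist_force: [-0.5, -3.8, 2.6]
width: 0.0125
time: 26.15
tool_pos: [0.4374, 0.0266, 0.2333]
ee_rot: [3.141, -0.002, 3.124]
wrist_force: [-0.3, -0.0, -6.1]
width: 0.0127
[0.43737675 0.02659119 0.23329777] 0.012727035272049473 [ 1.79942907e+02 -1.16763723e-01  1.78995737e+02] [-2.80867762e-01 -4.07409681e-03 -6.14928758e+00]
```

```bash
python3 -c "
from h import *
go(.5866,-.2163,.25,176.1)"
```

```text
turn 2.9 shift -165.4 -232.2 -16.7
```

```bash
python3 -m creep '[[[0,0,-9,1.5],[0,-15,-8,1.4],[0,-32,0,0],[-15,-42,0,0],[-30,-42,0,0],[-35,-42,0,0],[-35,-35,0,0],[-30,-17,0,0]]]'
python3 -m creep '[[[-15,-7,0,0],[-5,0,0,0],[0,0,0,0],[0,0,0,0]]]'
python3 - <<'E'
from h import *
o=get_obs(); print(o['tool_pos'],o['width'],np.degrees(o['ee_rot']),o['wrist_force'])
s=snap('wrist'); W=cloud(s); save(s,'w10.png')
for b in blobs(s,(100,120,40),(125,255,255),(200,100,450,350),60): print('sleeve',b[0],b[1],np.nanmedian(W[b[2]],0),axis(W[b[2]]))
b=(W[...,2]>.135)&(W[...,2]<.162)&(W[...,0]>.6)&(W[...,0]<.69)&(W[...,1]>-.4)&(W[...,1]<-.04); P=W[b]; print(len(P),axis(P),P.min(0),P.max(0))
for y in np.arange(-.38,-.05,.02):
    q=P[abs(P[:,1]-y)<.01]; print(round(y,2),len(q),q.mean(0).round(4) if len(q) else '', q[:,0].min().round(4) if len(q) else '',q[:,0].max().round(4) if len(q) else '')
b=(W[...,2]>.225)&(W[...,2]<.27)&(W[...,0]>.62)&(W[...,0]<.69); P=W[b]; print('hooks'); 
for sg in (P[:,1]>-.21,P[:,1]<-.21): print(sg.sum(),P[sg].mean(0).round(4) if sg.sum() else'',P[sg].min(0).round(4) if sg.sum() else'',P[sg].max(0).round(4) if sg.sum() else'')
E
```

```text
time: 27.15
tool_pos: [0.5678, -0.212, 0.2507]
ee_rot: [-3.141, -0.001, 3.069]
wrist_force: [-0.6, 0.3, -3.8]
width: 0.0128
time: 27.65
tool_pos: [0.5864, -0.2164, 0.2519]
ee_rot: [-3.142, 0.0, 3.073]
wrist_force: [-0.2, 0.3, -4.8]
width: 0.0128
[ 0.58640665 -0.21638559  0.25189538] 0.012829546125763062 [-1.79996779e+02  3.79450281e-03  1.76075236e+02] [-0.17231086  0.34292204 -4.8272234 ]
sleeve [323.53202995 308.88810316] [ 308  266   32   84 2404] [ 0.57832724 -0.21345311  0.27506033] (np.float32(-3.9107487), np.float32(0.57862383), np.float32(-0.21343616))
2098 (np.float32(86.26826), np.float32(0.6373999), np.float32(-0.22193496)) [ 0.62424816 -0.37461129  0.13506043] [ 0.65566217 -0.0651889   0.15788566]
-0.38 67 [ 0.6278 -0.3716  0.1516] 0.6245 0.6342
-0.36 494 [ 0.6288 -0.3615  0.1511] 0.6242 0.6358
-0.34 368 [ 0.6308 -0.3399  0.1535] 0.6267 0.6369
-0.32 186 [ 0.6316 -0.3235  0.1535] 0.628 0.6374
-0.3 4 [ 0.6381 -0.3061  0.1534] 0.6371 0.6387
-0.28 0   
-0.26 0   
-0.24 0   
-0.22 0   
-0.2 0   
-0.18 0   
-0.16 0   
-0.14 0   
-0.12 83 [ 0.6458 -0.1147  0.1541] 0.6419 0.6505
-0.1 344 [ 0.6465 -0.1     0.1534] 0.6417 0.6519
-0.08 469 [ 0.6475 -0.0783  0.151 ] 0.6435 0.6555
-0.06 83 [ 0.6475 -0.0682  0.1505] 0.6442 0.6557
hooks
165 [ 0.631  -0.1627  0.2336] [ 0.6294 -0.1647  0.225 ] [ 0.6336 -0.1599  0.2425]
210 [ 0.6238 -0.2589  0.24  ] [ 0.6202 -0.2739  0.2251] [ 0.6286 -0.2137  0.267 ]
```

View pics/w10.png

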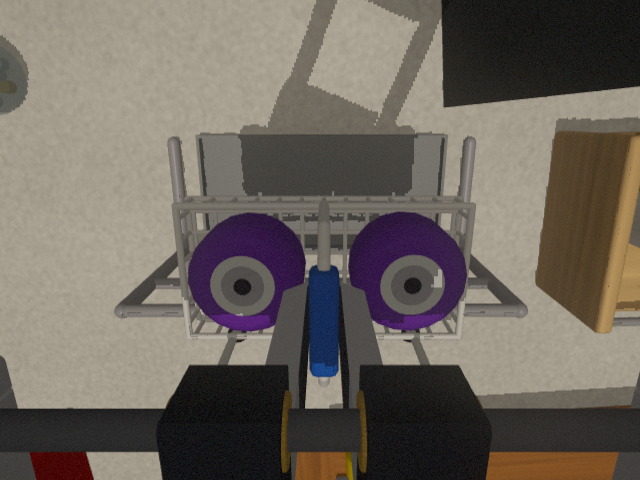

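The wrist view shows both wheels at (242,287) and (413,286), with the hook wires at (236,345) and (415,345). The rail ends show on both sides, and the interpolated axis is x≈0.640 at y=-0.22. The hook wires sit where predicted, so the rail is centred in the hook gap.

```bash
python3 -m creep '[[[0,0,15,0],[0,0,25,0],[0,0,25,0],[0,0,15,0],[0,0,6,0],[0,0,0,0],[0,0,0,0]]]'
python3 -m creep '[[[0,0,5,0],[0,0,4,0],[0,0,3,0],[0,0,0,0]]]'
python3 - <<'E'
from h import *
o=get_obs(); print(o['tool_pos'],o['width'],np.degrees(o['ee_rot']),o['wrist_force'],o['wrist_torque'])
s=snap('side'); save(s,'s11.png',(250,130,410,250),5)
E
```

```text
time: 28.58
tool_pos: [0.5876, -0.2169, 0.1667]
ee_rot: [-3.141, 0.002, 3.073]
wrist_force: [0.5, 0.2, -5.0]
width: 0.0129
time: 29.08
tool_pos: [0.5863, -0.2166, 0.1527]
ee_rot: [3.141, -0.002, 3.073]
wrist_force: [-1.7, 0.2, -4.4]
width: 0.0128
[ 0.5862997  -0.21657405  0.15270742] 0.012799944954702065 [ 1.79972237e+02 -1.06313460e-01  1.76057614e+02] [-1.73385891  0.21453168 -4.40274036] [0.03511684 0.36040119 0.05659007]
```

View pics/s11.png

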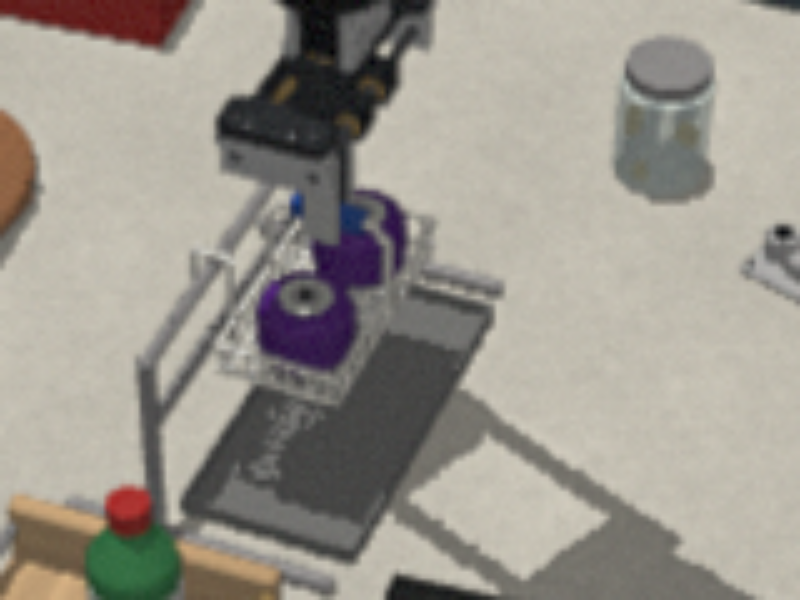

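The side view shows the near hook over the upper rail at (213,260). I lower the last few millimetres until the weight transfers.

```bash
python3 -m creep '[[[0,0,1.5,0],[0,0,1,0],[0,0,0,0]]]'
python3 -c "
from h import *
o=get_obs();print(o['tool_pos'],o['wrist_force'],o['wrist_torque'])"
```

```text
time: 29.5
tool_pos: [0.5866, -0.2166, 0.1508]
ee_rot: [3.141, -0.001, 3.073]
wrist_force: [-3.1, 0.7, -3.1]
width: 0.0127
[ 0.58656471 -0.21661916  0.15077848] [-3.13788162  0.65747171 -3.13639893] [0.09576401 0.77189129 0.04902454]
```

```bash
python3 -m creep '[[[1,0,1,0],[0,0,1,0],[0,0,1,0],[0,0,0,0]]]'
python3 -c "
from h import *
o=get_obs();print(o['tool_pos'],o['wrist_force'],o['wrist_torque'])"
```

```text
time: 30.0
tool_pos: [0.5861, -0.2166, 0.1481]
ee_rot: [3.142, 0.001, 3.073]
wrist_force: [-1.6, 0.3, -2.7]
width: 0.0125
[ 0.58613967 -0.21659267  0.14807947] [-1.60684103  0.31026008 -2.69393274] [0.12765228 0.46902099 0.03705635]
```

```bash
python3 -m creep '[[[0,0,1,0],[0,0,1,0],[0,0,0,0],[0,0,0,0]]]'
python3 - <<'E'
from h import *
o=get_obs();print(o['tool_pos'],o['wrist_force'],o['wrist_torque'])
s=snap('wrist'); save(s,'w12.png'); W=cloud(s)
for n in('wrist','side'):
    if n=='side': s=snap('side');W=cloud(s)
    b=(W[...,0]>.6)&(W[...,0]<.72)&(W[...,1]>-.4)&(W[...,1]<-.04)&(W[...,2]>.158)&(W[...,2]<.19); P=W[b]; print(n,len(P))
    for sg in (abs(P[:,1]+.165)<.012,abs(P[:,1]+.272)<.012): 
        if sg.sum(): print(sg.sum(),P[sg].mean(0).round(4),P[sg].min(0).round(4),P[sg].max(0).round(4))
E
```

```text
time: 30.5
tool_pos: [0.5861, -0.2166, 0.1477]
ee_rot: [-3.141, 0.001, 3.073]
wrist_force: [-5.9, 1.0, 3.3]
width: 0.0124
[ 0.58607388 -0.21663423  0.14774551] [-5.88591856  0.97576097  3.27019072] [0.28623313 0.88322527 0.02128636]
wrist 623
side 19
3 [ 0.6443 -0.165   0.1591] [ 0.6414 -0.1752  0.1582] [ 0.6497 -0.1577  0.1605]
```

Weight is now fully on the rail (fz +3). I ease off the bumpers' push, then open.

```bash
python3 -m creep '[[[1,0,-0.5,0],[0,0,0,0],[0,0,0,0]]]'
python3 -m creep '[[[0,0,0,0],[0,0,0,0],[0,0,0,0],[0,0,0,0],[0,0,0,0]]]' 0.4
python3 - <<'E'
from h import *
o=get_obs();print(o['tool_pos'],o['wrist_force'],o['width'])
s=snap('wrist'); save(s,'w13.png')
E
```

```text
time: 30.98
tool_pos: [0.5856, -0.2166, 0.1474]
ee_rot: [-3.141, 0.002, 3.073]
wrist_force: [-3.2, 0.5, 2.8]
width: 0.0128
time: 31.6
tool_pos: [0.585, -0.2165, 0.1464]
ee_rot: [3.141, 0.0, 3.073]
wrist_force: [0.3, -0.3, 0.4]
width: 0.0376
[ 0.5850045  -0.21654131  0.14640477] [ 0.29435503 -0.30181467  0.410986  ] 0.03761779876224709
```

View pics/w13.png

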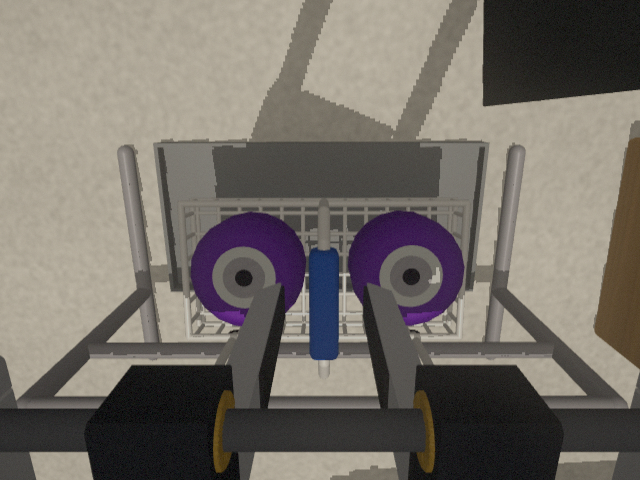

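The basket hangs free of the open fingers with the sleeve at (324,305), and the wheels are still inside. I retreat upward and check.

```bash
python3 -m creep '[[[0,0,-15,0],[0,0,-35,0],[0,0,-50,0],[0,0,-50,0],[50,0,0,0],[60,0,0,0],[60,0,0,0],[20,0,0,0]]]'
python3 -m creep '[[[0,60,0,0],[0,60,0,0],[0,60,0,0],[0,50,0,0],[0,0,0,0],[0,0,0,0],[0,0,0,0],[0,0,0,0]]]'
python3 - <<'E'
from h import *
t=snap('top'); s=snap('side'); WT=cloud(t); WS=cloud(s)
im=[cv2.resize(cv2.cvtColor(a['color'],cv2.COLOR_RGB2BGR)[y0:y1,x0:x1],(400,400)) for a,(x0,y0,x1,y1) in((t,(340,150,480,290)),(s,(250,120,400,270)))]
cv2.imwrite('pics/f14.png',np.hstack(im))
for a,W,r in((t,WT,(340,150,480,300)),(s,WS,(250,120,420,270))):
    for b in blobs(a,(100,120,40),(122,255,255),r,15): print('sleeve',b[0],np.nanmedian(W[b[2]],0).round(3))
    for b in blobs(a,(125,60,30),(165,255,255),r,40): print('wheel',b[0],b[1][4],np.nanmedian(W[b[2]],0).round(3))
    P=W[(W[...,0]>.625)&(W[...,0]<.7)&(W[...,1]>-.34)&(W[...,1]<-.1)&(W[...,2]>.1575)&(W[...,2]<.18)]; print('hook tops',P[::max(1,len(P)//12)].round(3).tolist())
E
```

```text
time: 32.65
tool_pos: [0.393, -0.2031, 0.2987]
ee_rot: [-3.14, 0.003, 3.072]
wrist_force: [0.2, 0.1, -0.7]
width: 0.0374
time: 33.65
tool_pos: [0.4113, 0.0248, 0.2965]
ee_rot: [-3.142, -0.0, 3.07]
wrist_force: [-0.1, -0.1, -1.3]
width: 0.0379
sleeve [407.53030303 203.25757576] [ 0.579 -0.215  0.165]
wheel [386.94756554 206.53183521] 267 [ 0.58  -0.165  0.126]
wheel [420.234375 207.984375] 256 [ 0.573 -0.253  0.126]
hook tops [[0.652, -0.109, 0.158], [0.649, -0.106, 0.159], [0.646, -0.135, 0.158], [0.645, -0.225, 0.158], [0.643, -0.15, 0.158], [0.642, -0.201, 0.161], [0.641, -0.273, 0.162], [0.639, -0.165, 0.163], [0.64, -0.237, 0.158], [0.639, -0.273, 0.159], [0.637, -0.216, 0.16], [0.632, -0.306, 0.162], [0.633, -0.327, 0.158], [0.631, -0.273, 0.159], [0.63, -0.165, 0.158]]
sleeve [317.23880597 175.37313433] [ 0.579 -0.21   0.162]
wheel [313.79945055 192.66483516] 364 [ 0.578 -0.164  0.118]
hook tops [[0.632, -0.304, 0.158], [0.642, -0.274, 0.158], [0.638, -0.275, 0.158], [0.635, -0.247, 0.16], [0.637, -0.225, 0.16], [0.641, -0.191, 0.158], [0.647, -0.163, 0.159], [0.642, -0.161, 0.162], [0.645, -0.159, 0.158], [0.642, -0.16, 0.159], [0.631, -0.157, 0.164], [0.626, -0.16, 0.159]]
```

View pics/f14.png

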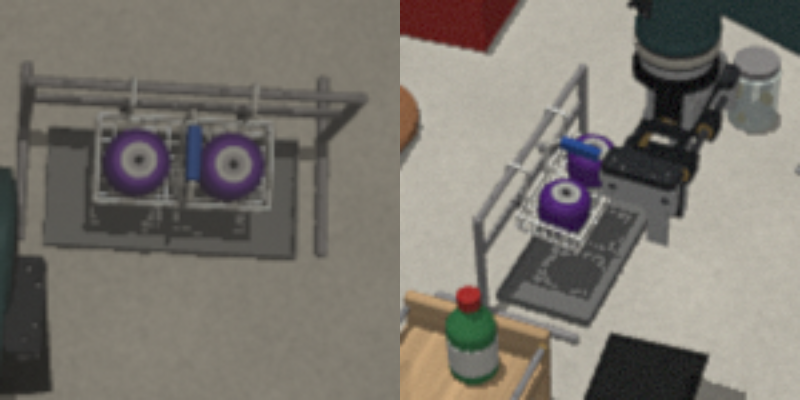

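The top and side views agree. Both hooks cross the upper rail, at (135,85) and (255,95) in the left half of the picture, and both wheels are in the basket. The sleeve is at z≈0.165, as expected when hung, and the robot is clear.

```bash
python3 -c "
from h import *
print(ticket.close_job())"
```

```text
the job is handed in; nothing more can be done
None
```

The basket, with both purple wheels in it, is hanging by both hooks on the drying stand's upper rail. I handed the job in at about 34 s.

- **Rack:** I lifted the basket straight up until its underside was about 60 mm above the front rail, then drew it forward and stood it on the mat.
- **Wheels:** I put one wheel in each half of the basket. Each one dropped about 6 mm when released.
- **Hanging:** I carried the basket upright and lowered it until its weight was on the rail. The highest wrist force I read was about 7 N.

**Last checks:** The top and side views both show the two hooks over the upper rail, with tops at about 0.16 m, and the sleeve at 0.162–0.165 m against the 0.1655 m expected. The top view shows both wheels in the basket. The arm is clear of everything.

**What went wrong or disagreed:**
- **First grasp:** it closed on nothing because I lifted before the slow fingers had shut. The basket stayed where it was, and the second grasp held.
- **Hanging:** the bumpers pressed the lower bar at up to about 6 N; I eased off before releasing.
- **Wheel B's height:** two views gave 0.049 m, against about 0.043 m by depth.
- **Not measured:** I did not re-measure the things to be left alone. Those in the later pictures looked undisturbed.

I viewed 12 pictures, two over the budget.

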